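# Wind down the tray clamp by its wings

## Robot

A 6-joint arm with a two-finger parallel gripper is mounted at the origin on the work surface. World frame = base frame: x ahead of the robot, y to its left, z up, the work surface at z = 0. Lengths are in m, angles in rad, forces in N, time in s.
With the tool pointing down it reaches from about 0.35 to 0.95 m from the base axis. Payload 17.4 kg.
Tool frame: the origin (TCP) lies at the very end of the fingers, on their centre line; the grasp point (between the pads) lies 19 mm behind it; z points along the fingers, y is the direction in which the jaws open and shut (so a half turn about z gives the same grasp; the last joint's range is limited). The gripper opens to 93 mm and grips with 3 to 60 N. Pads are 15 mm wide; open, the fingers measure 128 mm over their backs; the gripper's body (75 mm by 188 mm) begins 65 mm behind the grasp point.
Start: joints at [-1.384, 0.116, 1.442, -0, 1.584, -0.038], TCP at [0.15, -0.658, 0.219] pointing down, gripper open.
Joint ranges: [-2.83, 2.83], [-0.83, 2.19], [0.07, 2.5], [-1.14, 4.28], [0.01, 3], [-2.97, 2.97]. Speed limits (rad/s): [1.89, 1.89, 2.22, 3.14, 3.14, 3.14].

## Interface

Orientations are given as a 3x3 rotation matrix whose columns are the frame's x, y, z axes.
In Python, from bench import monitor, cams, job_done gives the robot as it stands.
- The arm moves only by the shell command python3 -m pendant 'ROWS' [FORCE]. ROWS is JSON, a list of rows, each an object with "offset": the shift along the tool's x, y, z in mm, a list of three; "twist": the turn about the tool's z in degrees; "jaw": the finger opening in mm, from 0 to 93. In form: [{"offset": [dx, dy, dz], "twist": twist, "jaw": jaw}, ...]. A call has 1 to 5 rows; each row shifts and turns the commanded pose from where the row before left it, along the tool's axes as they then stand; what a row does not reach is not made up. A row lasts 1/8 s, in which the tool goes at most 62.5 mm and 10.7 degrees, less where a joint would pass 70% of its speed; a pose out of reach is approached as far as the arm can. A call with a gripper value outside its range is refused whole. The fingers move at their own pace and stop on an object; FORCE is the grip in N (left out, the last holds). Time passes only in rows, so rows that do not move let the fingers close. It gives the time, the measured TCP pose, the force and the opening at its end, in the units of the state.
- monitor.get_state(): the state, without advancing time (a new reading comes with each control period).
- cams.read_camera(name): name is "scene" or "top" or "wrist"; returns a dict with "image" (384x512x3 uint8, red, green, blue), "z_map" (384x512 float32, m along the optical axis (not along the pixel's ray), 0 where there is no reading), "mtx" (3x3 intrinsics, pixels), "k1" (the pictures are not rectified: a ray, as slopes to the right and down, at radius r is drawn at 1 + k1 r^2 times it, then the intrinsics apply), "eye" and "attitude" of the camera in the world; the wrist camera has in their place "T_tool_cam" (4x4, takes a point from camera to tool coordinates, whose origin is the TCP and whose axes are the flange's). Camera axes: x right, y up, looking along -z (the intrinsics and any distortion apply to the point x, -y, -z); pixel columns grow to the right and rows downward; lengths in m; the calibration is good to about 2 mm. A picture is of the moment at which its call begins: read the wrist's pose just before it.
- job_done(): hands the job in, once; it reports no verdict.
The state is a dict: "time": time; "q": joint angles; "qd": joint speeds; "tau": joint torques, N m; "position": TCP position; "orientation": TCP orientation; "force": force on the tool from outside, world axes, zero at the start; "moment": the same for the moment, N m; "grip_width": finger opening in m.
Only numpy, scipy, OpenCV 4.12 (cv2) and the standard library are available. Lean on these libraries where they do the work, as an engineer would, in place of code of your own. Each camera call takes 0.05 s, during which the arm holds its last target.

## Task

Tighten the clamp that fixes the aluminium tray to the table: push the wings of its thumbscrew round clockwise (seen from above) with the fingertips, stroke after stroke, until the foot presses on the tray's flange and the screw will go no further. Only push the wings: never pinch the screw, and neither lift nor shove the tray or the other things on the table. Leave the clamp with the fingers clear of it.

Things in the scene. Friction and masses are not known exactly. Their poses are not given: they have to be found in the camera images.
- clamp: Dark steel C-shaped clamp, fixed to the table. Origin: on the vertical screw axis, at table height. Its +x axis points from the screw axis to the clamp's upright post, +z up. The post is 26 mm wide (y), its near face 39 mm from the screw axis and its top 102 mm above the table. The arm (26 mm wide, top 62 mm above the table) runs from the post to 16 mm beyond the screw axis. It has a base plate 8 mm high from x = 38 to 123 mm, 70 mm wide.
- screw_axis (a point): Fixed point on the clamp: where the screw axis passes the top of the clamp's arm, 62 mm above the table.
- wing_screw (a joint): Turning of the bare steel wing screw about its vertical axis, in rad, growing clockwise seen from above (tightening). Stop (fully tight) at 11.0; it starts between 1.5 and 4.5. At 0 the wings lie along the clamp's y axis; at pi/2 the wing that carries wing_tip points along the clamp's +x. Each radian lowers the whole screw and foot by 0.8 mm. It stays where it is left (friction 0.03 N m). The foot meets the tray's flange at about 9.75.
- wing_centre (a point): Point on the screw axis at mid-height of the wings, moves down with the screw (89 mm above the table at joint 0, 80.2 mm at 11.0). The two wings are upright blades on opposite sides of a hub of 10 mm radius; each is 8 mm thick, reaches 33 mm from the axis and spans 10 mm below to 10 mm above this point (a 3 mm thick ridge stands 2 mm higher).
- wing_tip (a point): Mid-height of the outer end of one of the two wings, 33 mm from the axis.
- trailing_faces: The two flat wing faces that look anticlockwise: the ones to push on to tighten. Origin on the screw axis 16 mm below wing_centre.
- leading_faces: The two opposite wing faces, that look clockwise. Pushing on a trailing and a leading face together is a pinch. Origin on the screw axis 16 mm below wing_centre.
- foot: Black rubber foot under the screw, 16 mm across and 6 mm thick, spring-backed (4 N preload, 1.5 N per mm). Origin: centre of its underside, 27.8 mm above the table at joint 0.
- tray: Aluminium tray, 160 x 240 mm over its flange, 20 mm high, flange 20 mm wide and 3 mm thick, loose, with one long flange under the clamp's foot. Origin: centre of its underside, y along its length. Must stay where it is.
- organizer: Lime-green seven-day pill organizer, 36 x 154 x 22 mm, lying in the tray; origin at the centre of its underside. Leave alone.
- measuring_cup: Glass measuring cup with a handle, 80 mm across, 85 mm high, standing; origin under its centre. Leave alone.
- bottle_a: Closed brown bottle, 48 mm across, 105 mm high; origin under its centre. Leave alone.
- bottle_b: A second such brown bottle. Leave alone.
- vial: Small white closed jar, 28 mm across, 50 mm high; origin under its centre. Leave alone.
- dosing_spoon: Plastic-handled spoon, 130 mm long, lying on the table, origin near its middle. Leave alone.
Not all that is in view belongs to the job. Leave any purple look-alike of the clamp alone.

How it is judged:
By the outcome, as a careful person would: the job done as asked, in the order asked, and still so for the second after the job is handed in, with the robot touching nothing.
It also fails if it takes over 72 s, if anything falls off the work surface, if the arm or the gripper's body presses on something with over 40 N, if the wrist force passes 120 N, or if a joint passes its speed limit or range.

## Working session

There is one attempt and no reset: what is moved stays moved. The work goes in short steps, Python scripts to look and compute and a shell command to move; the robot and the scene stay as the last step left them, time stands still between calls to the robot, and variables do not carry over. Pictures are saved under pics/ and viewed, and the job is handed in when it is done.

```bash
ls; mkdir -p pics; python3 - <<'E'
from bench import monitor, cams
import cv2,numpy as np,pickle
s=monitor.get_state();print({k:np.round(v,3).tolist() for k,v in s.items()})
for n in ["scene","top"]:
    d=cams.read_camera(n);cv2.imwrite(f"pics/{n}0.png",d["image"][:,:,::-1]);pickle.dump(d,open(f"pics/{n}0.pkl","wb"))
    print(n,d["mtx"],d["k1"],d["eye"],d["attitude"])
E
```

```text
pics
{'time': 0.0, 'q': [-1.384, 0.116, 1.442, -0.0, 1.584, -0.038], 'qd': [-0.0, -0.001, -0.001, 0.001, 0.001, 0.0], 'tau': [-0.0, -72.128, -62.26, 0.078, 0.024, -0.0], 'position': [0.15, -0.658, 0.218], 'orientation': [[0.975, 0.223, -0.0], [0.223, -0.975, 0.001], [0.0, -0.001, -1.0]], 'force': [-0.696, -0.042, -0.125], 'moment': [-0.013, 0.022, 0.019], 'grip_width': 0.093}
scene [[465.72095149   0.         253.80815807]
 [  0.         465.72095149 192.04526851]
 [  0.           0.           1.        ]] -0.052686815025271456 [1.37034808 0.1318455  0.7202119 ] [[-0.14125576 -0.58282197  0.80022832]
 [ 0.98994604 -0.0891387   0.10982314]
 [ 0.00732397  0.80769601  0.58955366]]
top [[493.98398036   0.         259.10054533]
 [  0.         493.98398036 190.96853137]
 [  0.           0.           1.        ]] -0.017035444444752555 [0.37055224 0.01340592 1.09200944] [[ 0.02497537  0.98819606 -0.15114488]
 [-0.99950552  0.02179451 -0.02266545]
 [-0.01910378  0.15163622  0.98825174]]
```

View pics/scene0.png

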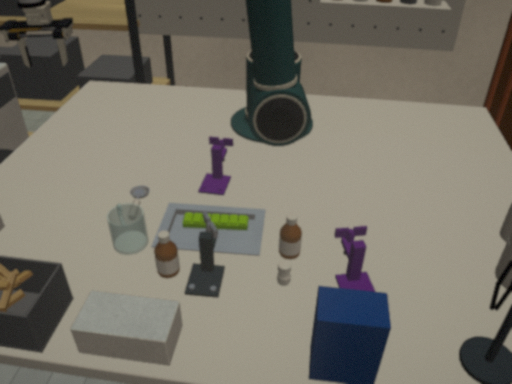

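View pics/top0.png

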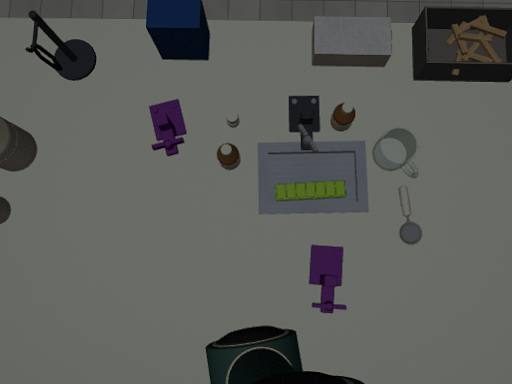

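The top view shows the dark clamp at about (304,120), with its post away from the robot and the screw near (308,138). The purple ones are decoys. I'll zoom in and measure.

```bash
cat > h.py <<'E'
import numpy as np,cv2,pickle
def undist(d,u,v):
    K=d["mtx"];x=(np.asarray(u,float)-K[0,2])/K[0,0];y=(np.asarray(v,float)-K[1,2])/K[1,1]
    p=cv2.undistortPoints(np.stack([np.ravel(u),np.ravel(v)],1).astype(np.float64)[:,None],K,np.array([d["k1"],0,0,0.]))[:,0]
    return p
def ray(d,u,v):
    p=undist(d,u,v); return np.c_[p[:,0],-p[:,1],-np.ones(len(p))]@np.asarray(d["attitude"]).T
def plane(d,u,v,z):
    r=ray(d,u,v);e=np.asarray(d["eye"]);return e+r*((z-e[2])/r[:,2])[:,None]
def cloud(d,mask):
    v,u=np.nonzero(mask&(d["z_map"]>0));r=ray(d,u,v);return np.asarray(d["eye"])+r*d["z_map"][v,u][:,None],u,v
E
python3 - <<'E'
from h import *
d=pickle.load(open("pics/top0.pkl","rb"))
s=d["image"][80:170,255:375,::-1]
cv2.imwrite("pics/z1.png",cv2.resize(np.clip(s*1.8,0,255).astype(np.uint8),None,fx=6,fy=6,interpolation=cv2.INTER_CUBIC))
d2=pickle.load(open("pics/scene0.pkl","rb"))
s=d2["image"][200:300,150:270,::-1]
cv2.imwrite("pics/z2.png",cv2.resize(np.clip(s*1.5,0,255).astype(np.uint8),None,fx=6,fy=6,interpolation=cv2.INTER_CUBIC))
m=np.zeros((384,512),bool);m[90:165,275:335]=1
P,u,v=cloud(d,m)
for lo,hi in [(.003,.015),(.05,.065),(.07,.092),(.095,.11)]:
    k=(P[:,2]>lo)&(P[:,2]<hi);q=P[k]
    print(lo,hi,k.sum(),q.mean(0),q.min(0),q.max(0))
k=(P[:,2]>.066)
for a in zip(u[k],v[k],np.round(P[k]*1000).astype(int).tolist()):print(*a,end='; ')
E
```

```text
0.003 0.015 1014 [ 0.69754051 -0.05962124  0.00635881] [ 0.59912805 -0.1280646   0.00300399] [0.77235224 0.00702414 0.01497959]
0.05 0.065 168 [ 0.65426033 -0.06466494  0.05941733] [ 0.62300896 -0.1212457   0.05048121] [ 0.70727465 -0.04771556  0.06433984]
0.07 0.092 158 [ 0.64954495 -0.06014272  0.08357794] [ 0.60987227 -0.0828204   0.07000291] [ 0.69444155 -0.04177719  0.09191077]
0.095 0.11 179 [ 0.6733407  -0.06132246  0.0986957 ] [ 0.61102287 -0.08315926  0.09500873] [ 0.69839432 -0.04546994  0.10467985]
303 109 [697, -51, 100]; 304 109 [697, -53, 100]; 305 109 [698, -55, 98]; 306 109 [697, -57, 100]; 307 109 [698, -59, 98]; 308 109 [697, -61, 101]; 309 109 [697, -63, 102]; 310 109 [698, -66, 98]; 311 109 [698, -68, 97]; 312 109 [698, -70, 98]; 313 109 [698, -72, 97]; 302 110 [695, -49, 98]; 303 110 [695, -51, 98]; 304 110 [695, -53, 101]; 305 110 [695, -55, 100]; 306 110 [695, -57, 99]; 307 110 [695, -59, 100]; 308 110 [695, -61, 100]; 309 110 [695, -64, 99]; 310 110 [696, -66, 97]; 311 110 [696, -68, 97]; 312 110 [695, -70, 100]; 313 110 [696, -72, 96]; 302 111 [693, -49, 100]
[... 8310 characters left out ...]
84]; 313 147 [617, -73, 97]; 314 147 [617, -75, 97]; 315 147 [617, -77, 96]; 316 147 [618, -79, 94]; 317 147 [618, -81, 95]; 312 148 [619, -72, 80]; 313 148 [617, -73, 90]; 314 148 [616, -75, 94]; 315 148 [615, -77, 98]; 316 148 [615, -79, 95]; 317 148 [615, -81, 97]; 312 149 [617, -72, 78]; 313 149 [616, -74, 85]; 314 149 [613, -75, 95]; 315 149 [614, -77, 93]; 316 149 [613, -79, 98]; 317 149 [613, -81, 95]; 318 149 [613, -83, 95]; 313 150 [615, -74, 80]; 314 150 [612, -75, 92]; 315 150 [611, -77, 95]; 316 150 [611, -79, 94]; 317 150 [613, -82, 86]; 314 151 [611, -76, 85]; 315 151 [610, -77, 92]; 316 151 [611, -80, 88]; 317 151 [613, -83, 77]; 314 152 [611, -76, 78]; 315 152 [610, -78, 82];
```

View pics/z1.png

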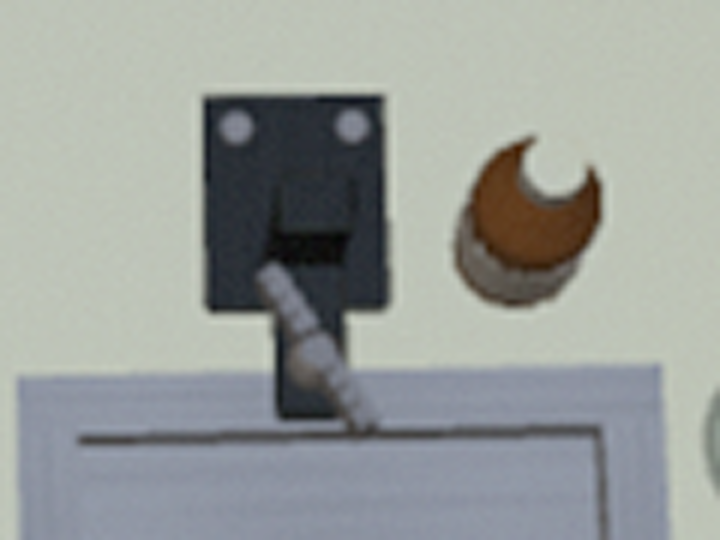

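View pics/z2.png

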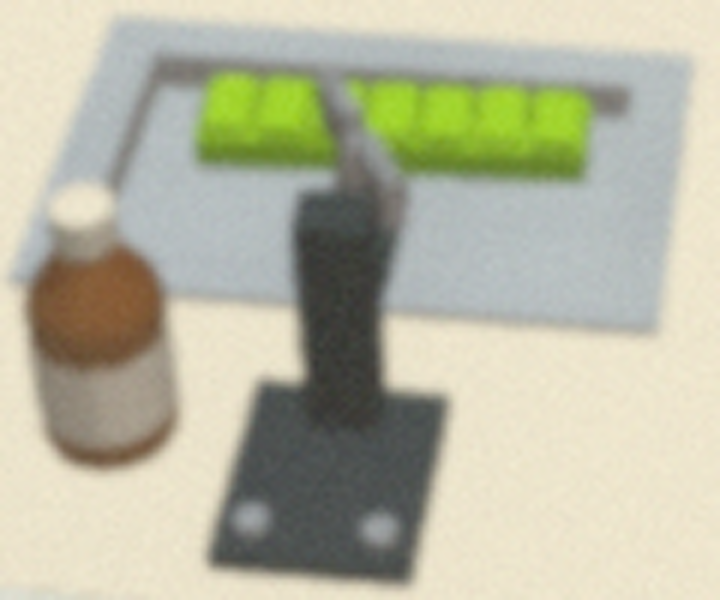

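Axis ≈ (0.638, -0.062). The wing line is about 32° from +x, so the joint is about 4.15. I'll move above the clamp.

```bash
R='[{"offset":[40,-31,0],"twist":0,"jaw":30},{"offset":[40,-31,0],"twist":0,"jaw":30},{"offset":[40,-31,0],"twist":0,"jaw":30},{"offset":[40,-31,0],"twist":0,"jaw":30},{"offset":[40,-31,0],"twist":0,"jaw":30}]'
python3 -m pendant '[{"offset":[40,-31,0],"twist":0,"jaw":93},{"offset":[40,-31,0],"twist":0,"jaw":93},{"offset":[40,-31,0],"twist":0,"jaw":93},{"offset":[40,-31,0],"twist":0,"jaw":93},{"offset":[40,-31,0],"twist":0,"jaw":93}]'
python3 -c "
from bench import monitor,cams
print(cams.read_camera('wrist')['T_tool_cam'].round(3)); print(monitor.get_state()['q'])"
```

```text
time: 0.72
position: [0.3116, -0.4609, 0.2184]
orientation: [[0.975, 0.223, -0.0], [0.223, -0.975, 0.0], [-0.0, -0.0, -1.0]]
force: [0.0, -0.7, 0.4]
grip_width: 0.0934
[[ 0.001  0.965  0.263  0.071]
 [ 1.    -0.001 -0.     0.001]
 [-0.     0.263 -0.965 -0.166]
 [ 0.     0.     0.     1.   ]]
[-1.01566644 -0.14603896  1.70063674  0.00183455  1.58737792  0.32855828]
```

```bash

python3 -m pendant '[{"offset":[41,-32,0],"twist":0,"jaw":30},{"offset":[41,-32,0],"twist":0,"jaw":30},{"offset":[41,-32,0],"twist":0,"jaw":30},{"offset":[41,-32,0],"twist":0,"jaw":30},{"offset":[41,-32,0],"twist":0,"jaw":30}]' 10
python3 -m pendant '[{"offset":[41,-31,0],"twist":0,"jaw":30},{"offset":[41,-31,0],"twist":0,"jaw":30},{"offset":[40,-31,0],"twist":0,"jaw":30},{"offset":[40,-31,0],"twist":0,"jaw":30},{"offset":[0,0,0],"twist":0,"jaw":30}]'
python3 - <<'E'
from h import *
from bench import monitor,cams
s=monitor.get_state();d=cams.read_camera("wrist")
R=np.array(s["orientation"]);T=d["T_tool_cam"]
d["attitude"]=R@T[:3,:3];d["eye"]=np.array(s["position"])+R@T[:3,3]
pickle.dump(d,open("pics/w1.pkl","wb"));cv2.imwrite("pics/w1.png",d["image"][:,:,::-1])
print(s["position"],s["q"],s["grip_width"],s["force"])
E
```

```text
time: 1.4
position: [0.4758, -0.2592, 0.2185]
orientation: [[0.975, 0.223, -0.0], [0.223, -0.975, 0.0], [-0.0, -0.0, -1.0]]
force: [-0.2, -0.8, 0.8]
grip_width: 0.0477
time: 2.02
position: [0.6065, -0.1013, 0.2177]
orientation: [[0.974, 0.226, -0.001], [0.226, -0.974, 0.001], [-0.001, -0.001, -1.0]]
force: [0.3, -0.8, -0.4]
grip_width: 0.0301
[ 0.60650056 -0.10127594  0.21769483] [-2.07115910e-01 -1.31717577e-02  1.57721397e+00  3.58111294e-04
  1.57892653e+00  1.13573816e+00] 0.030070873504925974 [ 0.27303561 -0.77612704 -0.40187011]
```

View pics/w1.png

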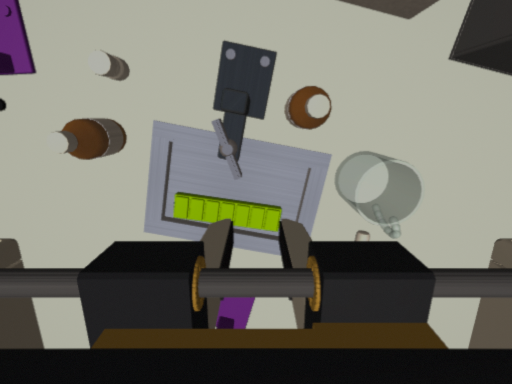

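The wrist view shows the clamp at (240,100) and the thumbscrew centred near (227,149). Its wings run from (217,122) to (238,176). Next I'll refine the axis from this view.

```bash
python3 - <<'E'
from h import *
for f,box in (("w1",(30,190,190,290)),("top0",(90,165,275,335))):
    d=pickle.load(open(f"pics/{f}.pkl","rb"))
    m=np.zeros((384,512),bool);m[box[0]:box[1],box[2]:box[3]]=1
    P,u,v=cloud(d,m);c=P[:,:2]-[.638,-.0615];r=np.hypot(*c.T)
    k=(P[:,2]>.086)&(P[:,2]<.1)&(r<.037)&(P[:,0]<.673);q=P[k]
    # use ray->plane z=.096 for ridge
    ctr,sz,a=cv2.minAreaRect((q[:,:2]*1000).astype(np.float32));print(f,k.sum(),"z",np.percentile(q[:,2],[50,90]),"rect",ctr,sz,a)
    w=q[:,:2]-q[:,:2].mean(0);e=np.linalg.eigh(w.T@w)[1][:,1];print("mean",q[:,:2].mean(0),"ang",np.degrees(np.arctan2(e[1],e[0])))
    k=(P[:,2]>.097)&(P[:,0]>.67)&(P[:,0]<.705);q=P[k]
    print("post",k.sum(),np.percentile(q,[2,98],axis=0).round(4).tolist(),cv2.minAreaRect((q[:,:2]*1000).astype(np.float32)))
    k=(P[:,2]>.055)&(P[:,2]<.066)&(P[:,0]<.675)&(np.abs(P[:,1]+.062)<.03);q=P[k]
    print("arm",k.sum(),np.percentile(q,[2,98],axis=0).round(4).tolist())
    im=d["image"].astype(int);dark=(im.max(2)<75)&m
    Pd,uu,vv=cloud(d,dark);k=(Pd[:,2]>.002)&(Pd[:,2]<.013)&(Pd[:,0]>.66);print("base",cv2.minAreaRect((Pd[k,:2]*1000).astype(np.float32)))
E
```

```text
w1 580 z [0.09556284 0.09794296] rect (636.609619140625, -62.42204284667969) (66.2900619506836, 14.79648208618164) 37.85982894897461
mean [ 0.63772139 -0.06234948] ang -146.7051092576397
post 590 [[0.6762, -0.073, 0.099], [0.697, -0.0483, 0.1034]] ((686.630859375, -60.55158996582031), (21.901790618896484, 25.98963165283203), 1.9465250968933105)
arm 641 [[0.623, -0.0748, 0.0594], [0.6743, -0.0497, 0.0637]]
base ((717.0252685546875, -59.96315002441406), (83.32442474365234, 67.84468841552734), 2.17185378074646)
top0 149 z [0.09384341 0.09682422] rect (639.2305297851562, -62.36632537841797) (66.7005386352539, 13.239601135253906) 28.279268264770508
mean [ 0.63954981 -0.06164742] ang -146.57514889864953
post 115 [[0.676, -0.0719, 0.0974], [0.6978, -0.049, 0.103]] ((686.6050415039062, -61.467041015625), (22.647737503051758, 25.121734619140625), 1.0692161321640015)
arm 138 [[0.6238, -0.0735, 0.0561], [0.6745, -0.05, 0.064]]
base ((719.452392578125, -75.49852752685547), (83.96031188964844, 101.97195434570312), 2.5789566040039062)
```

```bash

python3 -m pendant '[{"offset":[38.5,-31.2,0],"twist":0,"jaw":30},{"offset":[0,0,0],"twist":-10,"jaw":30},{"offset":[0,0,0],"twist":-10,"jaw":30},{"offset":[0,0,0],"twist":-10,"jaw":30},{"offset":[0,0,0],"twist":-10,"jaw":30}]'
python3 -m pendant '[{"offset":[0,0,10],"twist":-10,"jaw":30},{"offset":[0,0,10],"twist":-10,"jaw":30},{"offset":[0,0,10],"twist":-10,"jaw":30},{"offset":[0,0,10],"twist":-10,"jaw":30},{"offset":[0,0,10],"twist":-10,"jaw":30}]'
python3 -m pendant '[{"offset":[0,0,10],"twist":-10,"jaw":30},{"offset":[0,0,10],"twist":-10,"jaw":30},{"offset":[0,0,10],"twist":-10,"jaw":30},{"offset":[0,0,0],"twist":-10,"jaw":30},{"offset":[0,0,0],"twist":-10,"jaw":30}]'
python3 -m pendant '[{"offset":[0,0,0],"twist":-10,"jaw":30},{"offset":[0,0,0],"twist":-10,"jaw":30},{"offset":[0,0,0],"twist":-10,"jaw":30},{"offset":[0,0,0],"twist":-10,"jaw":30},{"offset":[0,0,0],"twist":-10,"jaw":30}]'
python3 -m pendant '[{"offset":[0,0,0],"twist":-10,"jaw":30},{"offset":[0,0,0],"twist":0,"jaw":30}]'
cat > st.py <<'E'
from bench import monitor
import numpy as np
s=monitor.get_state();R=np.array(s["orientation"]);p=np.array(s["position"])
print("yang",np.degrees(np.arctan2(R[1,1],R[0,1])).round(1),"pos",p.round(4),"err_tool_mm",(R.T@(np.array([.637,-.0622,p[2]])-p)*1000).round(1),"q",np.round(s["q"],2),"M",np.round(s["moment"],2),"F",np.round(s["force"],1),s["grip_width"])
E
python3 st.py
python3 - <<'E'
from h import *
from bench import cams
d=cams.read_camera("scene");cv2.imwrite("pics/s2.png",cv2.resize(d["image"][100:300,100:360,::-1],None,fx=3,fy=3,interpolation=cv2.INTER_CUBIC))
E
```

```text
time: 2.7
position: [0.6353, -0.0659, 0.2186]
orientation: [[0.6, 0.8, -0.0], [0.8, -0.6, -0.0], [-0.0, -0.0, -1.0]]
force: [-0.2, 0.1, -0.7]
grip_width: 0.03
time: 3.32
position: [0.6353, -0.0659, 0.1683]
orientation: [[-0.227, 0.974, -0.0], [0.974, 0.227, -0.0], [-0.0, -0.0, -1.0]]
force: [0.0, 0.3, -0.5]
grip_width: 0.0299
time: 3.95
position: [0.6353, -0.0659, 0.1385]
orientation: [[-0.892, 0.452, -0.0], [0.452, 0.892, -0.0], [0.0, -0.0, -1.0]]
force: [-0.3, 0.2, -0.4]
grip_width: 0.0299
time: 4.58
position: [0.6353, -0.0659, 0.1387]
orientation: [[-0.92, -0.393, -0.0], [-0.393, 0.92, -0.0], [0.0, -0.0, -1.0]]
force: [-0.0, 0.3, 0.4]
grip_width: 0.03
time: 4.82
position: [0.6354, -0.0657, 0.1387]
orientation: [[-0.841, -0.541, -0.0], [-0.541, 0.841, -0.0], [0.0, -0.0, -1.0]]
force: [0.1, 0.5, -0.9]
grip_width: 0.0303
yang 122.8 pos [ 0.6354 -0.0657  0.1387] err_tool_mm [-3.2  2.1 -0. ] q [-0.14  0.07  1.62 -0.    1.45 -2.29] M [ 0.1  -0.15  0.01] F [ 0.1  0.5 -0.9] 0.030265496423913685
```

View pics/s2.png

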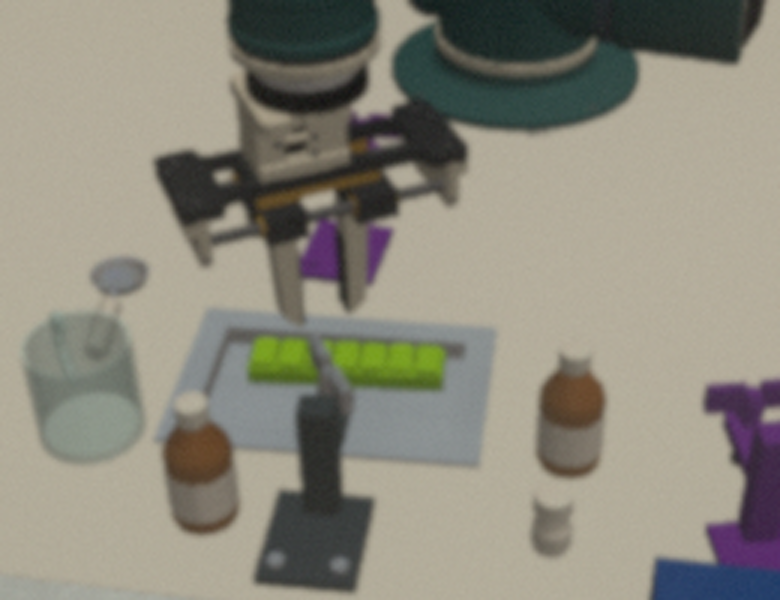

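```bash

python3 -m pendant '[{"offset":[-3.2,2.1,0],"twist":0,"jaw":30},{"offset":[0,0,15],"twist":0,"jaw":30},{"offset":[0,0,10],"twist":0,"jaw":30},{"offset":[0,0,10],"twist":0,"jaw":30},{"offset":[0,0,0],"twist":0,"jaw":30}]'; python3 st.py
python3 -m pendant '[{"offset":[0,0,8],"twist":0,"jaw":30},{"offset":[0,0,8],"twist":0,"jaw":30},{"offset":[0,0,8],"twist":0,"jaw":30},{"offset":[0,0,7],"twist":0,"jaw":30},{"offset":[0,0,0],"twist":0,"jaw":30}]'; python3 st.py
python3 - <<'E'
from h import *
from bench import cams
for n in("scene","wrist"):
    d=cams.read_camera(n);i=d["image"][:,:,::-1]
    cv2.imwrite(f"pics/{n}3.png",cv2.resize(i[150:300,120:300],None,fx=4,fy=4,interpolation=cv2.INTER_CUBIC) if n=="scene" else i)
E
```

```text
time: 5.5
position: [0.637, -0.0611, 0.1024]
orientation: [[-0.84, -0.543, -0.002], [-0.543, 0.84, 0.0], [0.001, 0.001, -1.0]]
force: [0.7, 0.4, 0.1]
grip_width: 0.03
yang 122.9 pos [ 0.637  -0.0611  0.1024] err_tool_mm [ 0.6 -0.9 -0. ] q [-0.14  0.1   1.65  0.    1.39 -2.28] M [ 0.06 -0.11  0.01] F [0.7 0.4 0.1] 0.030029666629994112
time: 6.12
position: [0.6372, -0.0612, 0.0719]
orientation: [[-0.84, -0.543, -0.001], [-0.543, 0.84, 0.0], [0.001, 0.001, -1.0]]
force: [0.6, 0.6, 0.1]
grip_width: 0.0305
yang 122.9 pos [ 0.6372 -0.0612  0.0719] err_tool_mm [ 0.7 -0.8  0. ] q [-0.14  0.12  1.68  0.    1.34 -2.28] M [ 0.05 -0.13 -0.02] F [0.6 0.6 0.1] 0.030492294126945048
```

View pics/scene3.png

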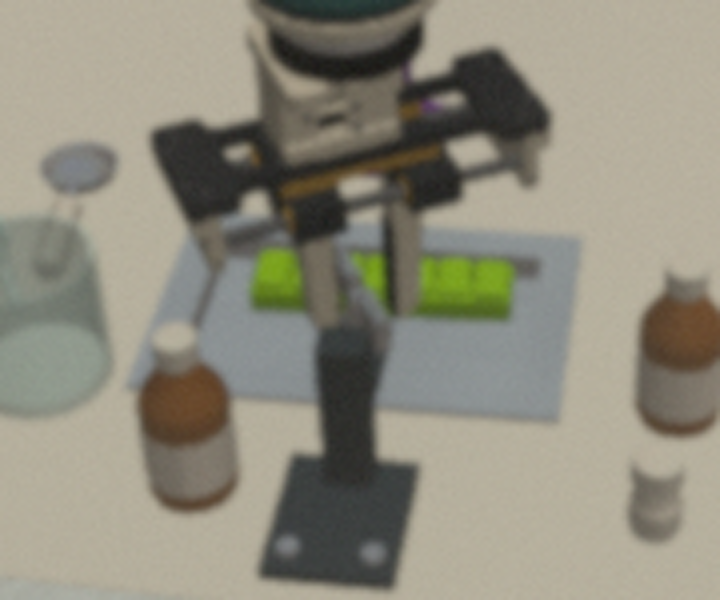

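View pics/wrist3.png

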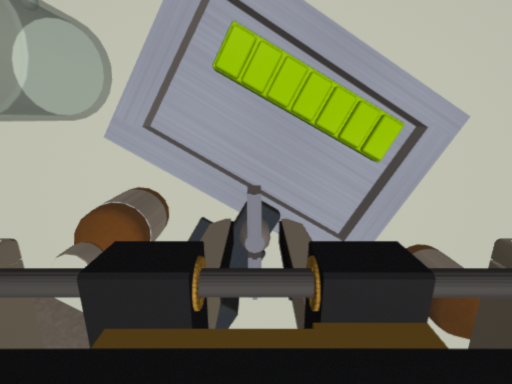

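```bash
python3 - <<'E'
from h import *
from bench import cams
d=cams.read_camera("scene")
m=np.zeros((384,512),bool);m[205:218,170:178]=1;m[185:200,245:258]=1
P,u,v=cloud(d,m);k=P[:,2]>.1;print(P[k].min(0),np.sort(P[k,2])[:10])
E
python3 -m pendant '[{"offset":[0.7,-0.8,0],"twist":7,"jaw":30},{"offset":[0,0,0],"twist":8,"jaw":30},{"offset":[0,0,0],"twist":8,"jaw":30},{"offset":[0,0,0],"twist":8,"jaw":30},{"offset":[0,0,0],"twist":8,"jaw":30}]'; python3 st.py
python3 -m pendant '[{"offset":[0,0,0],"twist":7,"jaw":30},{"offset":[0,0,0],"twist":7,"jaw":30},{"offset":[0,0,0],"twist":7,"jaw":30},{"offset":[0,0,0],"twist":7,"jaw":30},{"offset":[0,0,0],"twist":0,"jaw":30}]'; python3 st.py
python3 - <<'E'
from h import *
from bench import cams
d=cams.read_camera("wrist");cv2.imwrite("pics/w4.png",d["image"][:,:,::-1])
E
```

```text
[ 0.59969573 -0.1215133   0.15699999] [0.15699999 0.15735958 0.15798136 0.15807804 0.1583074  0.15918386
 0.15920367 0.15942993 0.15964448 0.16004783]
time: 6.9
position: [0.6375, -0.0623, 0.0731]
orientation: [[-0.994, 0.111, 0.001], [0.111, 0.994, -0.0], [-0.001, -0.0, -1.0]]
force: [0.9, 0.3, -0.1]
grip_width: 0.0299
yang 83.6 pos [ 0.6375 -0.0623  0.0731] err_tool_mm [ 0.5  0.  -0. ] q [-0.14  0.12  1.68 -0.    1.34 -1.6 ] M [ 0.06 -0.17  0.01] F [ 0.9  0.3 -0.1] 0.029852643131588665
time: 7.52
position: [0.6374, -0.0622, 0.0729]
orientation: [[-0.828, 0.56, 0.0], [0.56, 0.828, 0.0], [-0.0, 0.0, -1.0]]
force: [1.0, 0.7, 0.2]
grip_width: 0.03
yang 55.9 pos [ 0.6374 -0.0622  0.0729] err_tool_mm [ 0.3 -0.2 -0. ] q [-0.14  0.12  1.68  0.    1.34 -1.11] M [ 0.1  -0.2   0.06] F [1.  0.7 0.2] 0.03000162423889427
```

View pics/w4.png

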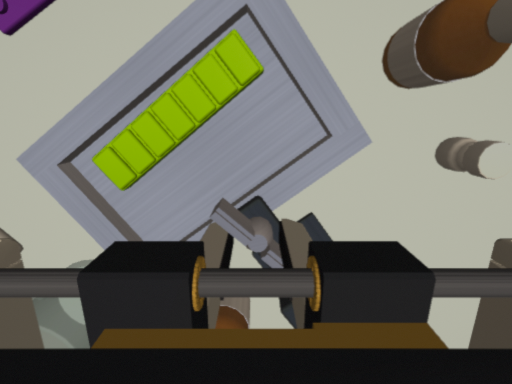

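Contact has just begun: the wing lies against the finger inner edges, with a small moment. I'll continue the stroke.

```bash

python3 -m pendant '[{"offset":[0,0,0],"twist":8,"jaw":30},{"offset":[0,0,0],"twist":8,"jaw":30},{"offset":[0,0,0],"twist":8,"jaw":30},{"offset":[0,0,0],"twist":8,"jaw":30},{"offset":[0,0,0],"twist":8,"jaw":30}]' >/dev/null; python3 st.py
python3 -m pendant '[{"offset":[0,0,0],"twist":8,"jaw":30},{"offset":[0,0,0],"twist":8,"jaw":30},{"offset":[0,0,0],"twist":8,"jaw":30},{"offset":[0,0,0],"twist":8,"jaw":30},{"offset":[0,0,0],"twist":8,"jaw":30}]' >/dev/null; python3 st.py
python3 - <<'E'
from h import *
from bench import cams
d=cams.read_camera("wrist");cv2.imwrite("pics/w5.png",d["image"][:,:,::-1])
E
```

```text
yang 15.8 pos [ 0.6373 -0.0621  0.0727] err_tool_mm [-0.  -0.3 -0. ] q [-0.14  0.12  1.68  0.    1.34 -0.41] M [ 0.27 -0.14  0.05] F [ 0.9  2.1 -0.4] 0.03013553844738754
yang -24.2 pos [ 0.6375 -0.0621  0.0728] err_tool_mm [-0.3 -0.4 -0. ] q [-0.14  0.12  1.68  0.    1.34  0.29] M [ 0.23 -0.29 -0.04] F [ 0.3  1.4 -0.8] 0.030241660249653485
```

View pics/w5.png

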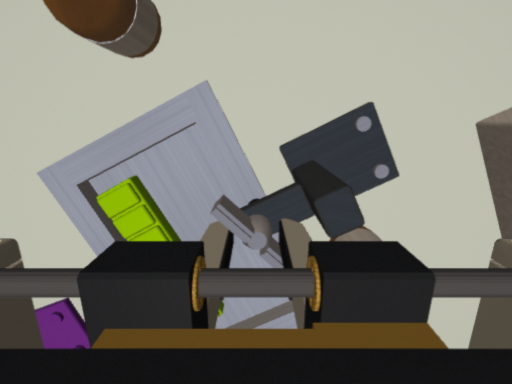

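The wing is following the fingers at the same relative pose. I passed the post without contact, so I'll carry on.

```bash

python3 -m pendant '[{"offset":[0,0,0],"twist":8,"jaw":30},{"offset":[0,0,0],"twist":8,"jaw":30},{"offset":[0,0,0],"twist":8,"jaw":30},{"offset":[0,0,0],"twist":8,"jaw":30},{"offset":[0,0,0],"twist":8,"jaw":30}]' >/dev/null; python3 st.py
python3 -m pendant '[{"offset":[0,0,0],"twist":8,"jaw":30},{"offset":[0,0,0],"twist":8,"jaw":30},{"offset":[0,0,0],"twist":8,"jaw":30},{"offset":[0,0,0],"twist":8,"jaw":30},{"offset":[0,0,0],"twist":8,"jaw":30}]' >/dev/null; python3 st.py
python3 -m pendant '[{"offset":[0,0,0],"twist":8,"jaw":30},{"offset":[0,0,0],"twist":8,"jaw":30},{"offset":[0,0,0],"twist":8,"jaw":30},{"offset":[0,0,0],"twist":8,"jaw":30},{"offset":[0,0,0],"twist":8,"jaw":30}]' >/dev/null; python3 st.py
python3 - <<'E'
from h import *
from bench import cams
d=cams.read_camera("wrist");cv2.imwrite("pics/w6.png",d["image"][:,:,::-1])
E
```

```text
yang -64.1 pos [ 0.6376 -0.0622  0.0729] err_tool_mm [-0.5 -0.3 -0. ] q [-0.14  0.12  1.68  0.    1.34  0.98] M [ 0.11 -0.3   0.05] F [ 0.7  0.3 -0.6] 0.02968558274827368
yang -104.1 pos [ 0.6374 -0.0623  0.0728] err_tool_mm [-0.4 -0.  -0. ] q [-0.14  0.12  1.68 -0.    1.34  1.68] M [ 0.14 -0.02  0.01] F [-1.2  0.2 -0.1] 0.030101519272852418
yang -144.1 pos [ 0.6372 -0.0621  0.0726] err_tool_mm [-0.1  0.3  0. ] q [-0.14  0.12  1.68  0.    1.34  2.38] M [0.4  0.   0.05] F [-0.4  1.9 -1.3] 0.030198221980061706
```

View pics/w6.png

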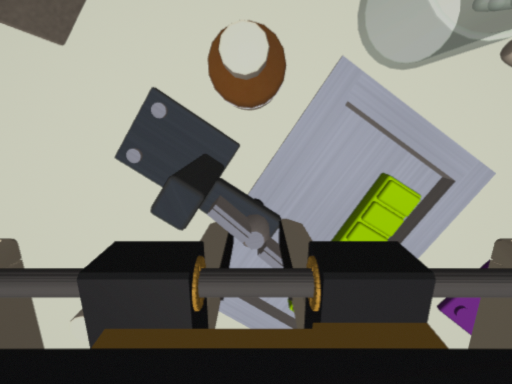

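Now one half turn short of the stop, with the wing along the clamp's x. I'll back off, lift, turn back about 230°, and lower for stroke two.

```bash

python3 -m pendant '[{"offset":[0,0,0],"twist":-10,"jaw":30},{"offset":[0,0,0],"twist":-10,"jaw":30},{"offset":[0,0,12],"twist":0,"jaw":30}]' >/dev/null --dry 2>/dev/null || true
python3 st.py
```

```text
yang -144.5 pos [ 0.6373 -0.0621  0.0726] err_tool_mm [-0.1  0.3  0. ] q [-0.14  0.12  1.68  0.    1.34  2.39] M [ 0.3  -0.01  0.05] F [-0.6  1.  -1.5] 0.030033837111618392
```

That malformed call was refused and nothing moved, which is just as well, because its z sign was wrong. Lifting is negative tool z.

```bash

python3 -m pendant '[{"offset":[0,0,0],"twist":-8,"jaw":30},{"offset":[0,0,0],"twist":-8,"jaw":30},{"offset":[0,0,-15],"twist":0,"jaw":30},{"offset":[0,0,-15],"twist":0,"jaw":30},{"offset":[0,0,-10],"twist":0,"jaw":30}]'; python3 st.py
python3 -m pendant '[{"offset":[0,0,0],"twist":-10,"jaw":30},{"offset":[0,0,0],"twist":-10,"jaw":30},{"offset":[0,0,0],"twist":-10,"jaw":30},{"offset":[0,0,0],"twist":-10,"jaw":30},{"offset":[0,0,0],"twist":-10,"jaw":30}]'>/dev/null
python3 -m pendant '[{"offset":[0,0,0],"twist":-10,"jaw":30},{"offset":[0,0,0],"twist":-10,"jaw":30},{"offset":[0,0,0],"twist":-10,"jaw":30},{"offset":[0,0,0],"twist":-10,"jaw":30},{"offset":[0,0,0],"twist":-10,"jaw":30}]'>/dev/null
python3 -m pendant '[{"offset":[0,0,0],"twist":-10,"jaw":30},{"offset":[0,0,0],"twist":-10,"jaw":30},{"offset":[0,0,0],"twist":-10,"jaw":30},{"offset":[0,0,0],"twist":-10,"jaw":30},{"offset":[0,0,0],"twist":-10,"jaw":30}]'>/dev/null
python3 -m pendant '[{"offset":[0,0,0],"twist":-10,"jaw":30},{"offset":[0,0,0],"twist":-10,"jaw":30},{"offset":[0,0,0],"twist":-10,"jaw":30},{"offset":[0,0,0],"twist":-10,"jaw":30},{"offset":[0,0,0],"twist":-10,"jaw":30}]'>/dev/null
python3 -m pendant '[{"offset":[0,0,0],"twist":-10,"jaw":30},{"offset":[0,0,0],"twist":0,"jaw":30}]'; python3 st.py
python3 - <<'E'
from h import *
from bench import cams
d=cams.read_camera("wrist");cv2.imwrite("pics/w7.png",d["image"][:,:,::-1])
E
```

```text
time: 11.42
position: [0.6378, -0.0623, 0.1147]
orientation: [[0.786, -0.618, 0.002], [-0.618, -0.786, -0.0], [0.002, -0.001, -1.0]]
force: [-0.0, 0.1, 0.9]
grip_width: 0.0299
yang -128.2 pos [ 0.6378 -0.0623  0.1147] err_tool_mm [-0.7  0.4 -0. ] q [-0.14  0.09  1.64  0.    1.41  2.1 ] M [ 0.05 -0.01  0.02] F [-0.   0.1  0.9] 0.029903685971008433
time: 14.18
position: [0.6374, -0.0623, 0.1132]
orientation: [[-0.99, 0.143, 0.0], [0.143, 0.99, -0.0], [-0.0, -0.0, -1.0]]
force: [0.7, 0.0, -0.6]
grip_width: 0.0297
yang 81.8 pos [ 0.6374 -0.0623  0.1132] err_tool_mm [ 0.4 -0.  -0. ] q [-0.14  0.09  1.64 -0.    1.41 -1.56] M [ 0.06 -0.13 -0.  ] F [ 0.7  0.  -0.6] 0.029737628967971563
```

View pics/w7.png

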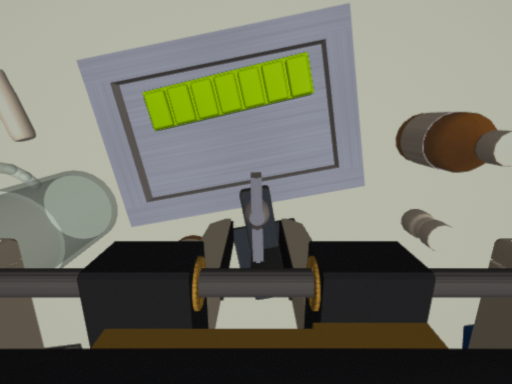

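Wings are centred and perpendicular to the fingers. I'll lower and start stroke two.

```bash

python3 -m pendant '[{"offset":[0,0,12],"twist":0,"jaw":30},{"offset":[0,0,12],"twist":0,"jaw":30},{"offset":[0,0,10],"twist":0,"jaw":30},{"offset":[0,0,9],"twist":0,"jaw":30},{"offset":[0,0,0],"twist":0,"jaw":30}]'; python3 st.py
python3 -m pendant '[{"offset":[0,0,0],"twist":8,"jaw":30},{"offset":[0,0,0],"twist":8,"jaw":30},{"offset":[0,0,0],"twist":8,"jaw":30},{"offset":[0,0,0],"twist":8,"jaw":30},{"offset":[0,0,0],"twist":8,"jaw":30}]' >/dev/null; python3 st.py
python3 -m pendant '[{"offset":[0,0,0],"twist":8,"jaw":30},{"offset":[0,0,0],"twist":8,"jaw":30},{"offset":[0,0,0],"twist":8,"jaw":30},{"offset":[0,0,0],"twist":8,"jaw":30},{"offset":[0,0,0],"twist":8,"jaw":30}]' >/dev/null; python3 st.py
python3 -m pendant '[{"offset":[0,0,0],"twist":8,"jaw":30},{"offset":[0,0,0],"twist":8,"jaw":30},{"offset":[0,0,0],"twist":8,"jaw":30},{"offset":[0,0,0],"twist":8,"jaw":30},{"offset":[0,0,0],"twist":8,"jaw":30}]' >/dev/null; python3 st.py
python3 - <<'E'
from h import *
from bench import cams
d=cams.read_camera("wrist");cv2.imwrite("pics/w8.png",d["image"][:,:,::-1])
E
```

```text
time: 14.85
position: [0.6369, -0.0622, 0.0687]
orientation: [[-0.99, 0.141, -0.001], [0.141, 0.99, 0.0], [0.001, 0.0, -1.0]]
force: [0.3, 0.1, 0.2]
grip_width: 0.0299
yang 81.9 pos [ 0.6369 -0.0622  0.0687] err_tool_mm [-0.1 -0.  -0. ] q [-0.14  0.12  1.68  0.    1.34 -1.57] M [ 0.03 -0.12 -0.03] F [0.3 0.1 0.2] 0.029860619604892648
yang 41.6 pos [ 0.6376 -0.0623  0.0702] err_tool_mm [ 0.4 -0.4 -0. ] q [-0.14  0.12  1.68 -0.    1.34 -0.86] M [-0.01 -0.12  0.  ] F [0.8 0.9 0.3] 0.03047999126094903
yang 1.6 pos [ 0.6375 -0.062   0.07  ] err_tool_mm [-0.2 -0.5 -0. ] q [-0.14  0.12  1.68  0.    1.34 -0.17] M [ 0.23 -0.19  0.03] F [ 0.4  1.6 -0.6] 0.029863392180382798
yang -38.4 pos [ 0.6376 -0.0621  0.0701] err_tool_mm [-0.5 -0.4 -0. ] q [-0.14  0.12  1.68  0.    1.34  0.53] M [ 0.17 -0.26  0.04] F [ 1.4  0.5 -0.9] 0.029829011267879357
```

View pics/w8.png

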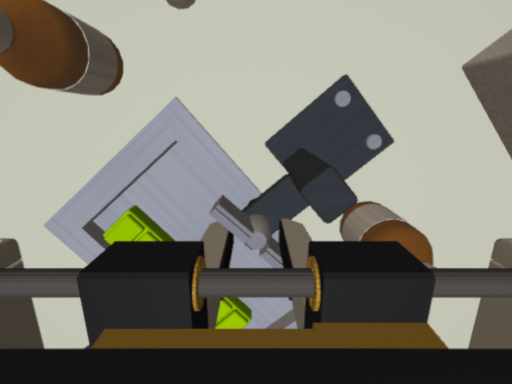

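```bash

python3 -m pendant '[{"offset":[0,0,0],"twist":8,"jaw":30},{"offset":[0,0,0],"twist":8,"jaw":30},{"offset":[0,0,0],"twist":8,"jaw":30},{"offset":[0,0,0],"twist":8,"jaw":30},{"offset":[0,0,0],"twist":8,"jaw":30}]' >/dev/null; python3 st.py
python3 -m pendant '[{"offset":[0,0,0],"twist":8,"jaw":30},{"offset":[0,0,0],"twist":8,"jaw":30},{"offset":[0,0,0],"twist":8,"jaw":30},{"offset":[0,0,0],"twist":8,"jaw":30},{"offset":[0,0,0],"twist":8,"jaw":30}]' >/dev/null; python3 st.py
python3 -m pendant '[{"offset":[0,0,0],"twist":3,"jaw":30},{"offset":[0,0,0],"twist":3,"jaw":30},{"offset":[0,0,0],"twist":3,"jaw":30},{"offset":[0,0,0],"twist":3,"jaw":30},{"offset":[0,0,0],"twist":0,"jaw":30}]' >/dev/null; python3 st.py
python3 - <<'E'
from h import *
from bench import cams
d=cams.read_camera("wrist");cv2.imwrite("pics/w9.png",d["image"][:,:,::-1])
E
```

```text
yang -78.2 pos [ 0.6377 -0.0623  0.0701] err_tool_mm [-0.6 -0.2 -0. ] q [-0.14  0.12  1.68  0.    1.34  1.23] M [ 0.01 -0.31 -0.  ] F [ 2.2  0.2 -1.2] 0.029807915082902932
yang -118.2 pos [ 0.6374 -0.0622  0.0699] err_tool_mm [-0.3  0.2 -0. ] q [-0.14  0.12  1.68  0.    1.34  1.93] M [0.31 0.03 0.  ] F [ 0.5  1.  -0.9] 0.03031837551514093
yang -130.0 pos [ 0.6373 -0.0621  0.0698] err_tool_mm [-0.2  0.3 -0. ] q [-0.14  0.12  1.68  0.    1.34  2.13] M [ 0.34 -0.01  0.08] F [ 0.2  1.7 -1.2] 0.029964009796725016
```

View pics/w9.png

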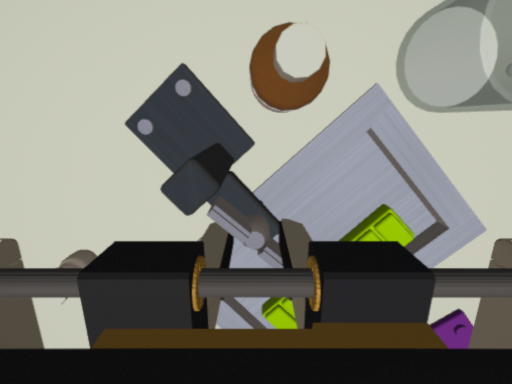

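```bash

python3 -m pendant '[{"offset":[0,0,0],"twist":3,"jaw":30},{"offset":[0,0,0],"twist":3,"jaw":30},{"offset":[0,0,0],"twist":0,"jaw":30}]' >/dev/null; python3 st.py
python3 -m pendant '[{"offset":[0,0,0],"twist":2,"jaw":30},{"offset":[0,0,0],"twist":2,"jaw":30},{"offset":[0,0,0],"twist":0,"jaw":30}]' >/dev/null; python3 st.py
python3 -m pendant '[{"offset":[0,0,0],"twist":2,"jaw":30},{"offset":[0,0,0],"twist":0,"jaw":30}]' >/dev/null; python3 st.py
python3 -m pendant '[{"offset":[0,0,0],"twist":2,"jaw":30},{"offset":[0,0,0],"twist":0,"jaw":30}]' >/dev/null; python3 st.py
```

```text
yang -136.0 pos [ 0.6374 -0.0622  0.0697] err_tool_mm [-0.2  0.3 -0. ] q [-0.14  0.12  1.68  0.    1.34  2.24] M [ 0.39 -0.07  0.04] F [ 0.1  1.2 -1.2] 0.030054571504520247
yang -140.2 pos [ 0.6373 -0.0619  0.0697] err_tool_mm [ 0.   0.4 -0. ] q [-0.14  0.12  1.68  0.    1.34  2.31] M [1.02 0.08 0.71] F [ 0.   5.8 -0.2] 0.03024432951931928
yang -142.1 pos [ 0.6373 -0.0619  0.0697] err_tool_mm [ 0.   0.4 -0. ] q [-0.14  0.12  1.68  0.    1.34  2.34] M [0.95 0.1  1.38] F [ 0.7  5.5 -0.7] 0.030432731456147343
yang -144.1 pos [ 0.6373 -0.0619  0.0697] err_tool_mm [0.1 0.4 0. ] q [-0.14  0.12  1.68  0.    1.34  2.38] M [0.99 0.1  2.07] F [ 0.3  5.9 -0.1] 0.030837493085020224
```

The torque climbs to 0.7, then 1.4, then 2.1 N m with hardly any wing rotation. That is the stop, so I'll back off and lift.

```bash

python3 -m pendant '[{"offset":[0,0,0],"twist":-4,"jaw":30},{"offset":[0,0,0],"twist":-6,"jaw":30},{"offset":[0,0,0],"twist":-8,"jaw":30},{"offset":[0,0,0],"twist":-8,"jaw":30},{"offset":[0,0,0],"twist":0,"jaw":30}]' >/dev/null; python3 st.py
python3 -m pendant '[{"offset":[0,0,-10],"twist":0,"jaw":30},{"offset":[0,0,-15],"twist":0,"jaw":30},{"offset":[0,0,-20],"twist":0,"jaw":30},{"offset":[0,0,-20],"twist":0,"jaw":30},{"offset":[0,0,-20],"twist":0,"jaw":30}]' >/dev/null
python3 -m pendant '[{"offset":[-25,0,-25],"twist":0,"jaw":30},{"offset":[-25,0,-25],"twist":0,"jaw":30},{"offset":[-25,0,0],"twist":0,"jaw":30},{"offset":[-25,0,0],"twist":0,"jaw":30},{"offset":[0,0,0],"twist":0,"jaw":30}]'; python3 st.py
python3 - <<'E'
from h import *
from bench import cams,monitor
s=monitor.get_state();d=cams.read_camera("wrist");cv2.imwrite("pics/w10.png",d["image"][:,:,::-1])
R=np.array(s["orientation"]);T=d["T_tool_cam"]
d["attitude"]=R@T[:3,:3];d["eye"]=np.array(s["position"])+R@T[:3,3]
P,u,v=cloud(d,np.ones((384,512),bool));c=P[:,:2]-[.637,-.0622]
k=(np.hypot(*c.T)<.037)&(P[:,2]>.075)&(P[:,2]<.098)&(P[:,0]<.674);q=P[k];w=q[:,:2]-q[:,:2].mean(0);e=np.linalg.eigh(w.T@w)[1][:,1]
print(k.sum(),"mean",q.mean(0),"ang",np.degrees(np.arctan2(e[1],e[0])),"ztop",np.percentile(q[:,2],[50,90]))
k=(P[:,2]>.097)&(P[:,2]<.11)&(P[:,0]>.67)&(P[:,0]<.705)&(abs(P[:,1]+.06)<.03);print("post",cv2.minAreaRect((P[k,:2]*1000).astype(np.float32)))
for n in("scene","top"):
    d=cams.read_camera(n);cv2.imwrite(f"pics/{n}10.png",d["image"][:,:,::-1]);pickle.dump(d,open(f"pics/{n}10.pkl","wb"))
E
```

```text
yang -118.2 pos [ 0.6374 -0.0626  0.0698] err_tool_mm [-0.5 -0.2 -0. ] q [-0.14  0.12  1.68 -0.    1.34  1.93] M [ 0.06 -0.03  0.01] F [ 0.3  1.  -0.8] 0.029980430368977847
time: 21.82
position: [0.5485, -0.0146, 0.206]
orientation: [[0.882, -0.471, 0.001], [-0.471, -0.882, -0.0], [0.001, -0.001, -1.0]]
force: [0.0, -0.5, -0.0]
grip_width: 0.0302
yang -118.1 pos [ 0.5485 -0.0146  0.206 ] err_tool_mm [1.005e+02 3.000e-01 1.000e-01] q [-0.07 -0.16  1.73  0.    1.57  1.99] M [ 0.06 -0.04 -0.02] F [ 0.  -0.5 -0. ] 0.030150684278019407
756 mean [ 0.63771914 -0.06193542  0.08783836] ang -178.2156794768251 ztop [0.09003622 0.09253662]
post ((686.369384765625, -60.4539794921875), (22.298025131225586, 26.020397186279297), 1.45987069606781)
```

View pics/w10.png

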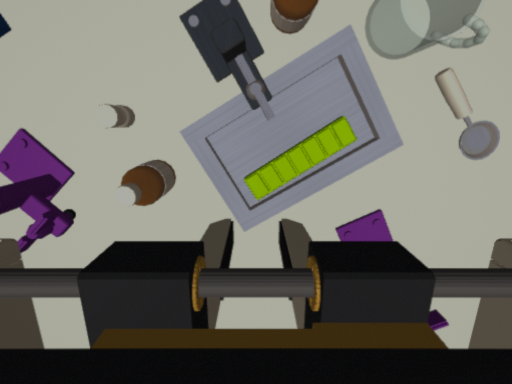

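View pics/scene10.png

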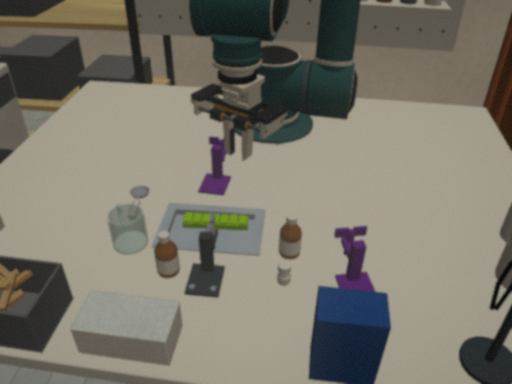

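The wing line is at 1.8°, matching the clamp yaw of 1.5–2°, and its top is at 90 mm, as expected at 11.0. Last, I'll check that the tray and the other things stayed put.

```bash
python3 - <<'E'
from h import *
for n,(a,b,c,e) in {"scene":(170,300,90,320),"top":(80,245,215,435)}.items():
    A,B=[pickle.load(open(f"pics/{n}{i}.pkl","rb"))["image"] for i in (0,10)]
    D=np.abs(A.astype(int)-B).max(2)[a:b,c:e];m=cv2.medianBlur((D>40).astype(np.uint8)*255,3)
    v,u=np.nonzero(m);print(n,len(v),(u.min()+c,u.max()+c,v.min()+a,v.max()+a) if len(v) else None)
    if n=="scene": print(cv2.phaseCorrelate(*[cv2.cvtColor(I[200:255,155:270],cv2.COLOR_RGB2GRAY).astype(np.float32) for I in(A,B)]))
E
```

```text
scene 66 (np.int64(203), np.int64(214), np.int64(214), np.int64(222))
((-0.07189749811148971, 0.005320931510386373), 0.9197426856888665)
top 15275 (np.int64(225), np.int64(362), np.int64(80), np.int64(244))
```

```bash
python3 -c "
from bench import job_done
print(job_done())"
```

```text
the job is handed in; nothing more can be done
None
```

The thumbscrew is tightened to its stop, and I handed the job in at about 22 s of the 72 s allowed. I straddled the screw with the fingers fixed 30 mm apart and pushed both trailing wing faces clockwise in two long strokes, about 390° in all. Between strokes I lifted clear and turned the gripper back.

**At the stop:** the torque rose from about 0.05 to 2.1 N m over the last 8° or so of finger twist. Measured forces stayed at about 6 N or below.

**Final checks:**
- **Wings:** they lie along the clamp's x axis, measured at 1.8° against a clamp yaw of 1.5–2°. Their top is at 90 mm, which fits joint 11.0.
- **Fingers:** they are well clear of the clamp, about 10 cm to the side and higher up.
- **Tray and other things:** the scene camera's before-and-after comparison of the tray and the things around it showed only the wings changed. The tray shifted less than 0.1 px.

**Not confirmed:**
- The top camera could not confirm that comparison because the arm blocked its view.
- I did not see the foot touching the flange directly. I infer it from the screw having reached its stop.

One pendant call I typed wrongly was refused, and nothing moved.

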